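# Leak-check a test-gas bottle and take off its screw cap of unknown thread hand

## Robot

A 6-joint arm with a two-finger parallel gripper is mounted at the origin on the work surface. World frame = base frame: x ahead of the robot, y to its left, z up, the work surface at z = 0. Lengths are in m, angles in degrees, forces in N, time in s.
With the tool pointing down it reaches from about 0.4 to 0.825 m from the base axis. Payload 7 kg.
Tool frame: the origin (TCP) lies between the finger pads, 19 mm behind the fingertips; this is the grasp point; z points along the fingers, y is the direction in which the jaws open and shut (so a half turn about z gives the same grasp; the last joint's range is limited). The gripper opens to 88 mm and grips with 3 to 60 N. Pads are 19 mm wide; open, the fingers measure 130 mm over their backs; the gripper's body (78 mm by 193 mm) begins 47 mm behind the grasp point.
Start: joints at [87.038, 20.546, 0.682, 0, -70.136, -16.507], TCP at [0.225, 0.636, 0.245] pointing down, gripper open.
Joint ranges: [-176.03, 176.03], [-82.01, 121.73], [-58.28, 71.71], [-173.87, 95.51], [-174.79, -0.11], [-173.66, 173.66]. Speed limits (degrees/s): [136.94, 136.94, 172.46, 180, 180, 180].

## Interface

Orientations are given as [roll, pitch, yaw] about the fixed x, y, z axes, in that order (R = Rz(yaw) Ry(pitch) Rx(roll)).
In Python, from plant import r gives the robot as it stands. The module is installed in compiled form; this text tells all that it offers.
- The arm moves only by the tool servo_tool, never from a script. Its argument "targets" is a list of rows, each an object of numbers: "dx", "dy", "dz": the shift along the world's x, y, z in cm; "spin": the turn about the world's z in rad; "grip": the opening in per cent of the stroke, from 0 (shut) to 100 (fully open). A call has exactly 10 rows; each row is the pose to reach, as a shift and turn from the pose commanded when the call began; what a row does not reach only later rows make up. A row lasts 1/12 s, in which the tool goes at most 41.7 mm and 7.16 degrees, less where a joint would pass 70% of its speed; a pose out of reach is approached as far as the arm can. A call with a gripper value outside its range is refused whole. The fingers move at their own pace and stop on an object; "squeeze" is the grip in N (left out, the last holds). Time passes only in rows, so rows that repeat a pose let the fingers close, or fill a call up. It gives the time, the measured TCP pose, the force and the opening at its end, in the units of the state.
- r.get_state(): the state, without advancing time (a new reading comes with each control period).
- r.capture(name): name is "side" or "top"; returns the picture (420x560x3 uint8, blue, green, red); there is no depth.
- r.get_calibration(name): a dict with "K" (3x3 intrinsics, pixels), "extrinsics" (4x4, takes a point from camera to world coordinates). Camera axes: x right, y down, z forward; pixel columns grow to the right and rows downward; lengths in m; the calibration is good to about 2 mm. A picture is of the moment at which its call begins. get_calibration takes no time and is no camera call.
- r.close_job(): hands the job in, once; it reports no verdict.
Trained networks look in the newest picture that a camera, given by its name, has taken for a name from the list of things; names that differ only in an ending like _2 or _b are one class to them, and where a whole thing is asked for, a point or a joint stands for the part that bears it (a point fixed in the world has none). Each returns a list of dicts, best first, with "p" (0 to 1); they miss things now and then, are a little off and sometimes report something else, mostly with a low value. They report only what shows in the picture. A call takes as long as a camera call. They do not tell look-alikes from the thing itself.
- r.cut_out(name, camera): "mask" (420x560 bool, what is visible of it) and "extent" ([left, top, right, bottom] in pixels, round what is visible of it).
The state is a dict: "time_s": time; "joints": joint angles; "qd": joint speeds; "joint_torque": joint torques, N m; "tcp_pos": TCP position; "eef_rot": TCP orientation; "contact_force": force on the tool from outside, world axes, zero at the start; "moment": the same for the moment, N m; "gripper_width": finger opening in m.
Only numpy, scipy, OpenCV 4.12 (cv2) and the standard library are available. Lean on these libraries where they do the work, as an engineer would, in place of code of your own. Each camera call takes 0.05 s, during which the arm holds its last target. There are 200 camera calls.

## Task

Get the left-hand test-gas bottle (as seen from the robot) ready for its regulator: first pick up the gas sniffer, hold its nose steady for two seconds pointing straight at that bottle's screw cap from one to three centimetres away, and lay the sniffer flat on its rubber mat again. Then unscrew the cap - its thread may be right- or left-hand, so try both ways until it loosens - and lift it off. Finish still holding the cap in the gripper, at least four centimetres above where it sat, without knocking the sniffer against the bottles and without disturbing the other bottle's cap, the regulator, the spanner or the stone slab.

Things in the scene. Friction and masses are not known exactly. Their poses are not given: they have to be found in the camera images.
- rack: Bottle holder fixed to the bench: steel base plate 140 x 280 x 12 mm with a 140 mm high plate along its far edge. Origin at the centre of its underside, z up. Its y axis points to the left-hand place: the two bottles stand on the base plate, 12 mm above the origin, 80 mm from it along +y (left) and -y (right).
- bottle_a: Aluminium gas bottle, 76 mm across, clamped rigidly upright in the holder. Origin: centre of its underside, z up, any yaw. Shoulder ends 180 mm up, steel valve body 32 mm across to 196 mm, then a threaded spigot to 226 mm, under the cap. bottle_a and bottle_b look alike and swap places by chance; one thread is right-hand, the other left-hand; nothing shows which.
- bottle_b: Aluminium gas bottle, 76 mm across, clamped rigidly upright in the holder. Origin: centre of its underside, z up, any yaw. Shoulder ends 180 mm up, steel valve body 32 mm across to 196 mm, then a threaded spigot to 226 mm, under the cap. bottle_a and bottle_b look alike and swap places by chance; one thread is right-hand, the other left-hand; nothing shows which.
- cap_a: Round knurled brass screw cap of bottle_a, 42 mm across, 36 mm tall, 160 g. Origin: centre of its lower rim, z up; seated, 204 mm above the bottle's origin, x axis along the bottle's x. Grip from above across the diameter, any yaw, tool point 10 to 14 mm below its top. Coarse two-start thread: it cannot be pulled off unturned; it does not rise as it turns (see point cap_a_mid).
- cap_b: Round knurled brass screw cap of bottle_b, 42 mm across, 36 mm tall, 160 g. Origin: centre of its lower rim, z up; seated, 204 mm above the bottle's origin, x axis along the bottle's x. Grip from above across the diameter, any yaw, tool point 10 to 14 mm below its top. Coarse two-start thread: it cannot be pulled off unturned; it does not rise as it turns (see point cap_b_mid).
- cap_a_mid (a point): Centre of cap_a: on its axis, 18 mm above its lower rim. Thread: the loosening way the cap turns easily to about 110 degrees, where it stops; from about 57 on (best 75 to 85) it lifts straight off. The tightening way it binds within 5 to 12 degrees: then the moment on the tool rises or the fingers slip round it.
- cap_b_mid (a point): Centre of cap_b: on its axis, 18 mm above its lower rim. Thread: the loosening way the cap turns easily to about 110 degrees, where it stops; from about 57 on (best 75 to 85) it lifts straight off. The tightening way it binds within 5 to 12 degrees: then the moment on the tool rises or the fingers slip round it.
- sniffer: Handheld gas sniffer, 220 g, lying display up on its mat. Grey housing 120 (x) x 46 (y) x 30 (z) mm; origin at the centre of the housing's underside, x towards the nose. A steel probe 10 to 14 mm thick runs straight out of the front face, 15 mm above the underside. Grip it across the 46 mm width at its origin, tool point about 23 mm above its underside.
- sniffer_tip (a point): Tip of the sniffer's nose: 122 mm ahead of the sniffer's origin along its x, 15 mm above its underside.
- sniffer_aim (a point): Point in the air 35 mm straight ahead of the nose tip, on the probe's axis (157 mm ahead of the sniffer's origin, 15 mm up); it falls near the cap's centre when the nose is aimed well.
- mat: Black rubber mat fixed to the bench, 260 (x) x 140 (y) x 4 mm; origin at the centre of its underside. The sniffer lies on it at the start.
- regulator: Pressure regulator standing on the bench, 46 mm in diameter with a gauge on its side, 68 mm tall; origin at the centre of its underside. Leave it alone.
- slab: Black stone sample slab 120 x 80 x 20 mm lying on the bench; origin at the centre of its underside. Leave it alone.
- spanner: Steel open-ended spanner 160 mm long lying on the bench between robot and holder, its origin on its underside near the middle. Leave it alone.
Not all that is in view belongs to the job. Leave any green or white look-alike of the cap_b alone.

How it is judged:
By the outcome, as a careful person would: the job done as asked, in the order asked, and still so for the second after the job is handed in, while the arm keeps its last pose, push and grip.
It also fails if it takes over 67 s, if anything falls off the work surface, if the arm or the gripper's body presses on something with over 40 N, if the wrist force passes 120 N, or if a joint passes its speed limit or range.

## Working session

There is one attempt and no reset: what is moved stays moved. The work goes in short steps, Python scripts to look and compute and a tool call to move; the robot and the scene stay as the last step left them, time stands still between calls to the robot, and variables do not carry over. Pictures are saved under pics/ and viewed, about 8 in all and at most 12, crops included, and the job is handed in when it is done.

Besides the shell and the picture viewer there is one more tool, called after ">>>" as name([rows], argument=value, ...), one row to a line, values as JSON. servo_tool: Moves the arm, as the interface text tells. Its arguments: {"type":"object","properties":{"targets":{"type":"array"},"squeeze":{"type":"number"}},"required":["targets"]}

```bash
mkdir -p pics; python3 - <<'E'
from plant import r
import cv2,numpy as np
s=r.get_state();print({k:np.round(v,3).tolist() for k,v in s.items()})
for c in("side","top"):
    cv2.imwrite(f"pics/{c}0.png",r.capture(c))
    k=r.get_calibration(c);print(c,np.round(k["K"],1).tolist(),np.round(k["extrinsics"],3).tolist())
    for n in("sniffer","cap_a","mat","rack","sniffer_tip"):
        for d in r.cut_out(n,c)[:4]:
            m=d["mask"];ys,xs=np.nonzero(m);print(c,n,round(d["p"],2),d["extent"],xs.mean().round(1),ys.mean().round(1),len(xs))
E
```

```text
{'time_s': 0.0, 'joints': [87.038, 20.589, 0.636, -0.019, -70.136, -16.506], 'qd': [0.003, -0.022, -0.073, 0.106, -0.055, -0.029], 'joint_torque': [0.001, -58.272, 29.306, 6.997, 0.007, -0.0], 'tcp_pos': [0.225, 0.636, 0.244], 'eef_rot': [179.91, -0.008, -19.474], 'contact_force': [0.155, 1.375, 0.002], 'moment': [0.001, -0.018, -0.084], 'gripper_width': 0.087}
side [[451.2, 0.0, 278.9], [0.0, 451.2, 213.0], [0.0, 0.0, 1.0]] [[-0.971, -0.174, 0.165, 0.449], [-0.239, 0.64, -0.73, 0.871], [0.021, -0.748, -0.663, 0.912], [0.0, 0.0, 0.0, 1.0]]
side sniffer 0.9 [314.1, 175.6, 376.8, 195.5] 351.8 182.5 516
side cap_a 0.74 [265.2, 183.9, 281.3, 206.2] 274.2 192.7 339
side cap_a 0.73 [314.4, 268.1, 336.5, 288.3] 326.8 279.1 290
side cap_a 0.7 [232.2, 277.4, 252.7, 298.7] 244.0 288.1 315
side cap_a 0.57 [270.4, 147.1, 285.7, 162.7] 277.4 154.9 269
side mat 0.63 [305.0, 165.6, 392.5, 209.2] 350.7 189.4 1524
side rack 0.92 [243.7, 172.2, 301.5, 277.6] 269.8 239.1 2495
side rack 0.24 [265.3, 181.7, 279.1, 205.2] 274.2 192.8 305
side sniffer_tip 0.97 [318.7, 176.0, 372.9, 193.8] 351.0 182.8 587
top [[381.1, 0.0, 287.2], [0.0, 381.1, 214.4], [0.0, 0.0, 1.0]] [[0.004, -0.991, 0.133, 0.467], [-1.0, -0.005, -0.009, 0.032], [0.01, -0.132, -0.991, 1.247], [0.0, 0.0, 0.0, 1.0]]
top sniffer 0.93 [388.7, 228.6, 405.0, 285.2] 394.4 262.0 673
top cap_a 0.71 [231.7, 190.9, 244.5, 205.3] 238.3 197.3 152
top cap_a 0.61 [269.8, 148.4, 281.8, 164.8] 275.8 155.9 138
top cap_a 0.58 [270.3, 189.0, 284.5, 208.1] 276.1 199.0 210
top cap_a 0.55 [329.6, 181.4, 343.8, 196.6] 334.0 188.0 232
top mat 0.81 [363.7, 221.4, 423.2, 303.4] 393.1 262.2 2845
top rack 0.89 [252.5, 170.6, 350.5, 233.1] 300.0 203.4 3093
top rack 0.38 [181.6, 260.3, 201.7, 282.4] 190.6 269.6 282
top sniffer_tip 0.78 [387.0, 223.7, 404.9, 284.5] 394.3 261.7 665
```

```bash
python3 - <<'E'
import cv2,numpy as np
a=cv2.imread("pics/top0.png");b=cv2.imread("pics/side0.png")
cv2.imwrite("pics/v1.png",cv2.resize(a[120:320,170:436],None,fx=3,fy=3,interpolation=2))
cv2.imwrite("pics/v2.png",cv2.resize(b[120:320,190:456],None,fx=3,fy=3,interpolation=2))
E
```

```text
(no output)
```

View pics/v1.png

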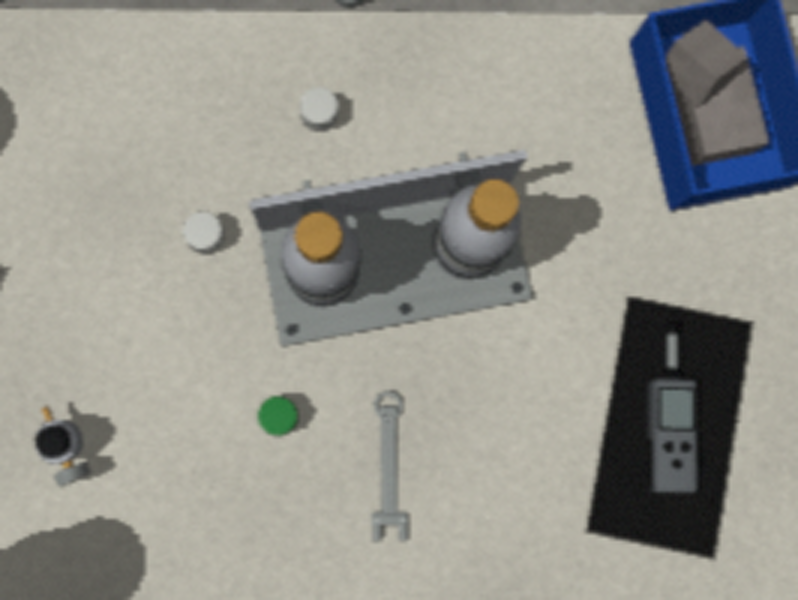

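View pics/v2.png

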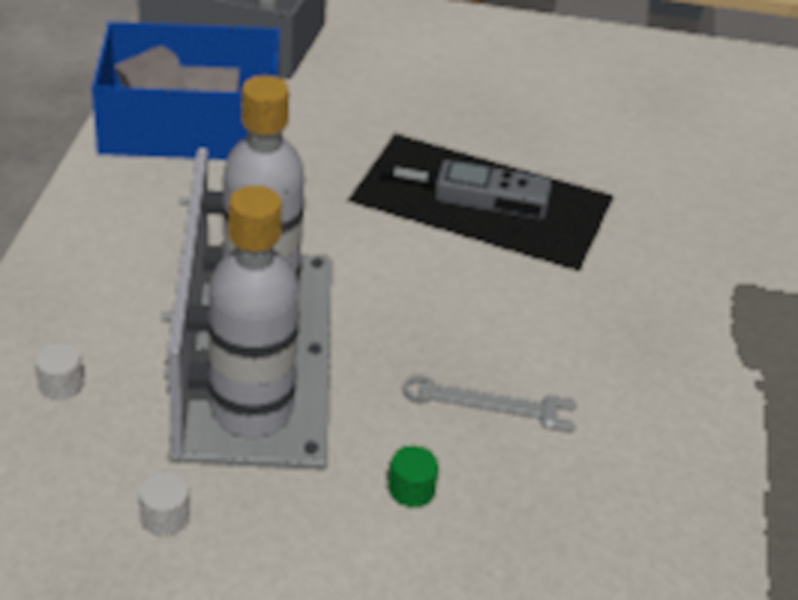

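```bash
cat >h.py <<'E'
from plant import r
import cv2,numpy as np
from scipy.optimize import minimize
S=8
def proj(P,c):
    k=r.get_calibration(c);E=np.linalg.inv(k["extrinsics"])
    q=(E[:3,:3]@np.asarray(P,float).T+E[:3,3:]).T@np.array(k["K"]).T
    return q[:,:2]/q[:,2:]
def sil(parts,c):
    m=np.zeros((420*4,560*4),np.uint8)
    for P in parts:
        h=cv2.convexHull(((proj(P,c)+.5)*4*16-8).astype(np.int32).reshape(-1,1,2))
        cv2.fillPoly(m,[h],1,shift=4)
    return cv2.resize(m.astype(np.float32),(560,420),interpolation=cv2.INTER_AREA)
def box(l,w,z0,z1,x0=0):
    return np.array([[x0+a*l/2,b*w/2,z] for a in(-1,1) for b in(-1,1) for z in(z0,z1)])
def cyl(d,z0,z1):
    t=np.linspace(0,6.283,24);return np.array([[d/2*np.cos(a),d/2*np.sin(a),z] for a in t for z in(z0,z1)])
def pose(P,x,y,z,a):
    c,s=np.cos(a),np.sin(a);return P@np.array([[c,s,0],[-s,c,0],[0,0,1]])+[x,y,z]
def fit(model,masks,x0,step):
    def cost(v):
        e=0
        for c,m in masks.items():
            s=sil(model(v),c);e+=1-np.minimum(s,m).sum()/np.maximum(s,m).sum()
        return e
    n=len(x0);sim=np.vstack([x0]+[np.array(x0)+np.eye(n)[i]*step[i] for i in range(n)])
    o=minimize(cost,x0,method="Nelder-Mead",options=dict(initial_simplex=sim,xatol=1e-4,fatol=1e-4));return o.x,o.fun
def near(n,c,u,v):
    for d in r.cut_out(n,c):
        ys,xs=np.nonzero(d["mask"])
        if abs(xs.mean()-u)<12 and abs(ys.mean()-v)<12:return d["mask"].astype(np.float32)
SN=[box(.12,.046,0,.03),box(.062,.012,.009,.021,.091)]
E
python3 - <<'E'
from h import *
for c in("top","side"):r.capture(c)
g=lambda n,t,s:{k:m for k,m in(("top",near(n,"top",*t) if t else None),("side",near(n,"side",*s) if s else None)) if m is not None}
C=cyl(.042,0,.036)
for nm,t,s in(("L",(276,199),(274,193)),("R",(335,188),(277,155))):
    m=g("cap_a",t,s)
    print(nm,list(m),fit(lambda v:[pose(C,v[0],v[1],v[2],0)],m,[.5,.08 if nm=="L" else -.08,.216],[.03,.03,.01]))
m=g("sniffer",(394,262),(351,182))
print("sn",list(m),fit(lambda v:[pose(P,v[0],v[1],.004,v[2]) for P in SN],m,[.32,-.29,0],[.02,.02,.15]))
for c in m: print(c,fit(lambda v:[pose(P,v[0],v[1],.004,v[2]) for P in SN],{c:m[c]},[.32,-.29,0],[.02,.02,.15]))
m=g("mat",(393,262),(351,189));M=box(.26,.14,0,.004)
print("mat",list(m),fit(lambda v:[pose(M,v[0],v[1],0,v[2])],{"top":m["top"]},[.32,-.29,-.15],[.02,.02,.1]))
P=box(.14,.28,0,.012);W=box(.006,.28,0,.14,.067)
m=g("rack",(300,203),None)
print("rack",proj([[.5,0,0]],"top"))
a=cv2.imread("pics/top0.png")[215:300,360:430];b=cv2.imread("pics/side0.png")[160:215,300:400]
cv2.imwrite("pics/v3.png",np.hstack([cv2.resize(a,(400,486),interpolation=2),np.vstack([cv2.resize(b,(400,220),interpolation=2),np.zeros((266,400,3),np.uint8)])]))
E
```

```text
L ['top', 'side'] (array([0.5  , 0.08 , 0.216]), np.float64(2.0))
R ['top', 'side'] (array([ 0.5  , -0.08 ,  0.216]), np.float64(2.0))
sn ['top', 'side'] (array([ 0.47318882, -0.32160306, -0.03073681]), np.float64(0.2769063711166382))
top (array([ 0.46993121, -0.32225445, -0.04371173]), np.float64(0.12815868854522705))
side (array([ 0.47297232, -0.31792   , -0.0472421 ]), np.float64(0.12933504581451416))
mat ['top', 'side'] (array([ 0.48058017, -0.32595425, -0.20066614]), np.float64(0.20424455404281616))
rack [[293.21175751 255.13853009]]
```

View pics/v3.png

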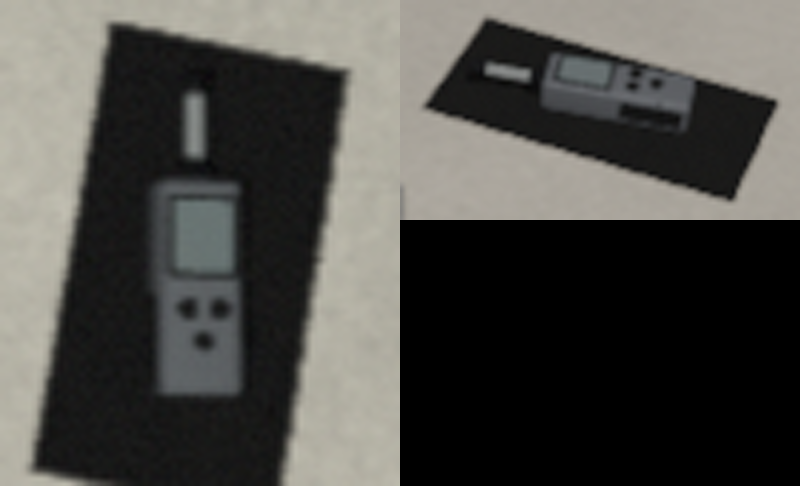

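```bash
cat >>h.py <<'E'
def back(u,v,c,z):
    k=r.get_calibration(c);X=np.array(k["extrinsics"]);d=X[:3,:3]@np.linalg.solve(k["K"],[u,v,1]);o=X[:3,3]
    return (o+d*(z-o[2])/d[2]).round(4)
E
python3 - <<'E'
from h import *
for c in("top","side"):r.capture(c)
C=cyl(.042,0,.036)
for nm,t,s in(("L",(276,199),(274,193)),("R",(335,188),(277,155))):
    m={"top":near("cap_a","top",*t),"side":near("cap_a","side",*s)}
    x0=back(*t,"top",.252);print(x0)
    print(nm,fit(lambda v:[pose(C,v[0],v[1],v[2],0)],m,[x0[0],x0[1],.216],[.01,.01,.01]))
    print(nm,fit(lambda v:[pose(C,v[0],v[1],.216,0)],m,[x0[0],x0[1]],[.01,.01]))
f=lambda u,v,z:back(360+u/5.714,215+v/5.714,"top",z)
g=lambda u,v,z:back(300+(u-400)/4,160+v/4,"side",z)
print("top: rear",f(199.5,395,.034),"front",f(199.5,183,.034),"probe",f(195,92,.019),f(195,160,.019), "right corners",f(240,183,.034),f(241,395,.034))
print("side: probe",g(484,71,.019),g(533,75,.019),"top corners",g(549,51,.034),g(694,77,.034),g(543,80,.034),g(690,105,.034))
print(f(110,22,.004),f(348,70,.004),f(35,468,.004))
# rack corners on base (crop3)
h=lambda u,v,z:back(170+u/3,120+v/3,"top",z)
print("rack near corners",h(284,346,.012),h(533,297,.012),"wall top ends",h(252,203,.14),h(525,155,.14),"spanner",h(390,400,0),h(390,540,0),"reg",h(60,440,.06),"green",h(278,415,.03))
E
```

```text
[0.6409 0.0523 0.252 ]
L (array([0.64490004, 0.05188121, 0.2120384 ]), np.float64(0.2777358889579773))
L (array([0.64464478, 0.05277921]), np.float64(0.29195696115493774))
[ 0.6715 -0.1045  0.252 ]
R (array([ 0.67786052, -0.10605703,  0.21117549]), np.float64(0.1997101902961731))
R (array([ 0.67707717, -0.10403208]), np.float64(0.2676856517791748))
top: rear [ 0.4099 -0.319   0.034 ] front [ 0.5262 -0.3229  0.034 ] probe [ 0.5784 -0.3264  0.019 ] [ 0.5399 -0.3251  0.019 ] right corners [ 0.5263 -0.3455  0.034 ] [ 0.41   -0.3419  0.034 ]
side: probe [ 0.5802 -0.3188  0.019 ] [ 0.5404 -0.3241  0.019 ] top corners [ 0.5311 -0.3398  0.034 ] [ 0.4125 -0.3361  0.034 ] [ 0.5301 -0.2996  0.034 ] [ 0.4124 -0.2982  0.034 ]
[ 0.62  -0.283  0.004] [ 0.5929 -0.4194  0.004 ] [ 0.3678 -0.2338  0.004 ]
rack near corners [0.5632 0.093  0.012 ] [ 0.618  -0.1775  0.012 ] wall top ends [0.6941 0.1199 0.14  ] [ 0.7443 -0.1502  0.14  ] spanner [ 0.5059 -0.0221  0.    ] [ 0.3571 -0.0221  0.    ] reg [0.4617 0.3192 0.06  ] green [0.4887 0.0976 0.03  ]
```

>>> servo_tool([
  {"dx": 25.5, "dy": -48, "spin": 0.302, "grip": 100},
  {"dx": 25.5, "dy": -48, "spin": 0.302, "grip": 100},
  {"dx": 25.5, "dy": -48, "spin": 0.302, "grip": 100},
  {"dx": 25.5, "dy": -48, "spin": 0.302, "grip": 100},
  {"dx": 25.5, "dy": -48, "spin": 0.302, "grip": 100},
  {"dx": 25.5, "dy": -48, "spin": 0.302, "grip": 100},
  {"dx": 25.5, "dy": -48, "spin": 0.302, "grip": 100},
  {"dx": 25.5, "dy": -48, "spin": 0.302, "grip": 100},
  {"dx": 25.5, "dy": -48, "spin": 0.302, "grip": 100},
  {"dx": 25.5, "dy": -48, "spin": 0.302, "grip": 100},
])

```text
validation failed for argument at $.ta...
```

>>> servo_tool([
  {"dx": 25.5, "dy": -48, "dz": 0, "spin": 0.302, "grip": 100},
  {"dx": 25.5, "dy": -48, "dz": 0, "spin": 0.302, "grip": 100},
  {"dx": 25.5, "dy": -48, "dz": 0, "spin": 0.302, "grip": 100},
  {"dx": 25.5, "dy": -48, "dz": 0, "spin": 0.302, "grip": 100},
  {"dx": 25.5, "dy": -48, "dz": 0, "spin": 0.302, "grip": 100},
  {"dx": 25.5, "dy": -48, "dz": 0, "spin": 0.302, "grip": 100},
  {"dx": 25.5, "dy": -48, "dz": 0, "spin": 0.302, "grip": 100},
  {"dx": 25.5, "dy": -48, "dz": 0, "spin": 0.302, "grip": 100},
  {"dx": 25.5, "dy": -48, "dz": 0, "spin": 0.302, "grip": 100},
  {"dx": 25.5, "dy": -48, "dz": 0, "spin": 0.302, "grip": 100},
])

```text
time_s: 2.28
tcp_pos: [0.4209, 0.2666, 0.2458]
eef_rot: [-180.0, -0.0, -2.1]
contact_force: [0.5, 0.0, -1.0]
gripper_width: 0.0876
```

>>> servo_tool([
  {"dx": 4.9, "dy": -58.7, "dz": 0, "spin": 0, "grip": 100},
  {"dx": 4.9, "dy": -58.7, "dz": 0, "spin": 0, "grip": 100},
  {"dx": 4.9, "dy": -58.7, "dz": 0, "spin": 0, "grip": 100},
  {"dx": 4.9, "dy": -58.7, "dz": 0, "spin": 0, "grip": 100},
  {"dx": 4.9, "dy": -58.7, "dz": 0, "spin": 0, "grip": 100},
  {"dx": 4.9, "dy": -58.7, "dz": 0, "spin": 0, "grip": 100},
  {"dx": 4.9, "dy": -58.7, "dz": 0, "spin": 0, "grip": 100},
  {"dx": 4.9, "dy": -58.7, "dz": 0, "spin": 0, "grip": 100},
  {"dx": 4.9, "dy": -58.7, "dz": -3, "spin": 0, "grip": 100},
  {"dx": 4.9, "dy": -58.7, "dz": -6, "spin": 0, "grip": 100},
])

```text
time_s: 3.12
tcp_pos: [0.4556, -0.1475, 0.2316]
eef_rot: [-180.0, -0.2, -2.1]
contact_force: [0.3, 0.5, 0.6]
gripper_width: 0.0874
```

```bash
python3 -c "
from plant import r
s=r.get_state();print(s['joints'],s['tcp_pos'],s['eef_rot'],s['moment'])"
```

```text
[ 5.70084426e+00  2.24138387e+00 -2.45757578e+01  3.16465476e-02
 -6.29666954e+01  8.21401273e+01] [ 0.45557195 -0.14745202  0.23164526] [-179.99841775   -0.21799092   -2.14470097] [ 0.01222705 -0.2085953  -0.07369231]
```

>>> servo_tool([
  {"dx": 1.4, "dy": -17.25, "dz": 0, "spin": 0, "grip": 100},
  {"dx": 1.4, "dy": -17.25, "dz": 0, "spin": 0, "grip": 100},
  {"dx": 1.4, "dy": -17.25, "dz": -1, "spin": 0, "grip": 100},
  {"dx": 1.4, "dy": -17.25, "dz": -4, "spin": 0, "grip": 100},
  {"dx": 1.4, "dy": -17.25, "dz": -7, "spin": 0, "grip": 100},
  {"dx": 1.4, "dy": -17.25, "dz": -11, "spin": 0, "grip": 100},
  {"dx": 1.4, "dy": -17.25, "dz": -14, "spin": 0, "grip": 100},
  {"dx": 1.4, "dy": -17.25, "dz": -14, "spin": 0, "grip": 100},
  {"dx": 1.4, "dy": -17.25, "dz": -14, "spin": 0, "grip": 100},
  {"dx": 1.4, "dy": -17.25, "dz": -14, "spin": 0, "grip": 100},
])

```text
time_s: 3.95
tcp_pos: [0.4703, -0.3181, 0.0921]
eef_rot: [179.9, -0.1, -2.1]
contact_force: [0.1, -0.6, 1.1]
gripper_width: 0.0876
```

```bash
python3 - <<'E'
from h import *
a=r.capture("top")[200:310,340:450];b=r.capture("side")[110:220,290:400]
cv2.imwrite("pics/v4.png",np.hstack([cv2.resize(x,(400,400),interpolation=2) for x in(a,b)]))
s=r.get_state();print(s['joints'],s['tcp_pos'],s['eef_rot'],s['moment'])
E
```

```text
[-1.42897167e+01  1.88211725e+01 -2.41884229e+01  3.84177971e-02
 -4.67344334e+01  1.02157966e+02] [ 0.47085035 -0.31803297  0.09285797] [179.91862876  -0.24430702  -2.10530936] [-0.03830334 -0.01142925  0.02193471]
```

View pics/v4.png

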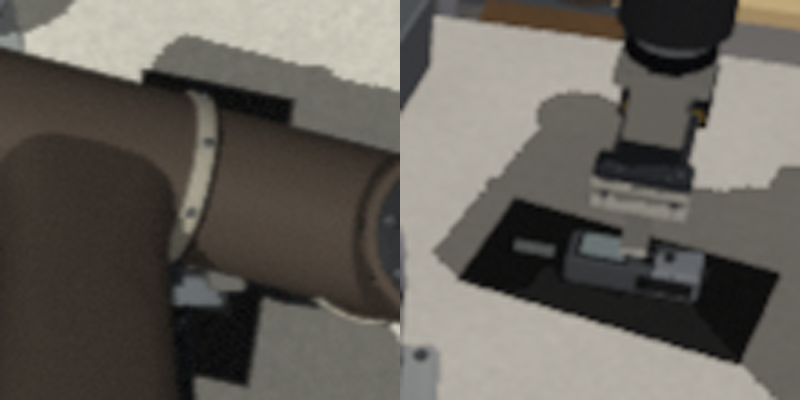

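>>> servo_tool([
  {"dx": -0.1, "dy": -0.1, "dz": -2.5, "spin": 0, "grip": 100},
  {"dx": -0.1, "dy": -0.1, "dz": -5, "spin": 0, "grip": 100},
  {"dx": -0.1, "dy": -0.1, "dz": -6.5, "spin": 0, "grip": 100},
  {"dx": -0.1, "dy": -0.1, "dz": -6.5, "spin": 0, "grip": 100},
  {"dx": -0.1, "dy": -0.1, "dz": -6.5, "spin": 0, "grip": 60},
  {"dx": -0.1, "dy": -0.1, "dz": -6.5, "spin": 0, "grip": 40},
  {"dx": -0.1, "dy": -0.1, "dz": -6.5, "spin": 0, "grip": 30},
  {"dx": -0.1, "dy": -0.1, "dz": -6.5, "spin": 0, "grip": 30},
  {"dx": -0.1, "dy": -0.1, "dz": -6.5, "spin": 0, "grip": 30},
  {"dx": -0.1, "dy": -0.1, "dz": -6.5, "spin": 0, "grip": 30},
], squeeze=35)

```text
time_s: 4.88
tcp_pos: [0.4683, -0.3188, 0.0258]
eef_rot: [180.0, -0.1, -2.2]
contact_force: [0.5, -0.4, 0.8]
gripper_width: 0.0532
```

>>> servo_tool([
  {"dx": 0, "dy": 0, "dz": 0, "spin": 0, "grip": 30},
  {"dx": 0, "dy": 0, "dz": 0, "spin": 0, "grip": 30},
  {"dx": 0, "dy": 0, "dz": 0, "spin": 0, "grip": 30},
  {"dx": 0, "dy": 0, "dz": 0, "spin": 0, "grip": 30},
  {"dx": 0, "dy": 0, "dz": 1, "spin": 0, "grip": 30},
  {"dx": 0, "dy": 0, "dz": 3, "spin": 0, "grip": 30},
  {"dx": 0, "dy": 0, "dz": 6, "spin": 0, "grip": 30},
  {"dx": 0, "dy": 0, "dz": 9, "spin": 0, "grip": 30},
  {"dx": 0, "dy": 0, "dz": 11, "spin": 0, "grip": 30},
  {"dx": 0, "dy": 0, "dz": 12, "spin": 0, "grip": 30},
])

```text
time_s: 5.72
tcp_pos: [0.4689, -0.3189, 0.1483]
eef_rot: [180.0, -0.2, -2.2]
contact_force: [0.2, 0.5, -1.9]
gripper_width: 0.0458
```

```bash
python3 - <<'E'
from h import *
a=r.capture("top")[200:310,340:450];b=r.capture("side")[110:220,290:400]
cv2.imwrite("pics/v5.png",np.hstack([cv2.resize(x,(400,400),interpolation=2) for x in(a,b)]))
s=r.get_state();print(s['joints'],s['tcp_pos'],s['eef_rot'],s['moment'],s['contact_force'])
d=r.cut_out("sniffer","side")
for q in d[:2]:print(q["p"],q["extent"])
x,y,z=s['tcp_pos'];a=np.radians(s['eef_rot'][2])
print(proj(pose(np.array([[.122,0,.015],[.06,0,.015],[.06,.023,.03],[-.06,.023,.03],[-.06,.023,0],[.06,.023,0]]),x,y,z-.023,a),"side").round(1).tolist())
E
```

```text
[-1.44486191e+01  1.52096350e+01 -2.09122848e+01 -1.43270191e-02
 -5.37038697e+01  1.02288680e+02] [ 0.46866628 -0.31874671  0.1467546 ] [ 1.79974229e+02 -1.72681286e-01 -2.16836373e+00] [-0.01641544  0.04123869 -0.00884556] [-0.07759894  0.17994691 -3.16396183]
0.65 [315.3, 143.3, 377.7, 164.5]
0.36 [326.9, 245.7, 385.2, 263.6]
[[321.1, 145.6], [340.8, 149.0], [340.0, 148.9], [379.7, 155.7], [378.0, 164.0], [338.9, 157.1]]
```

View pics/v5.png

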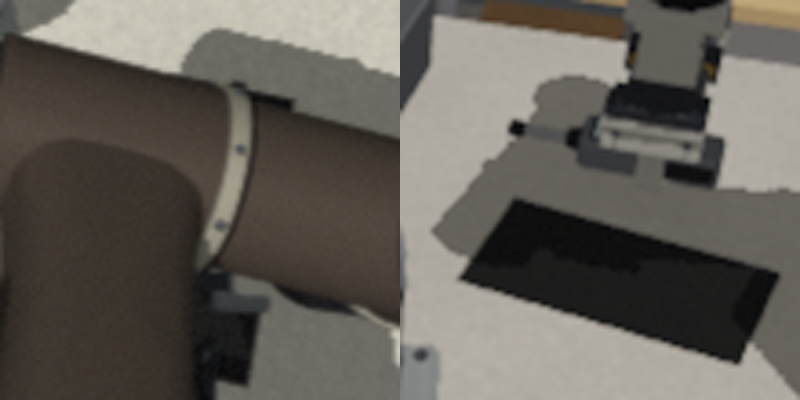

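>>> servo_tool([
  {"dx": -0.3, "dy": 1, "dz": 2, "spin": 0, "grip": 30},
  {"dx": -0.8, "dy": 3, "dz": 4, "spin": 0, "grip": 30},
  {"dx": -1.5, "dy": 6, "dz": 6, "spin": 0, "grip": 30},
  {"dx": -2, "dy": 9.5, "dz": 8, "spin": 0.01, "grip": 30},
  {"dx": -2.5, "dy": 13, "dz": 9, "spin": 0.02, "grip": 30},
  {"dx": -2.9, "dy": 17, "dz": 9.5, "spin": 0.03, "grip": 30},
  {"dx": -2.9, "dy": 21, "dz": 9.5, "spin": 0.038, "grip": 30},
  {"dx": -2.9, "dy": 25, "dz": 9.5, "spin": 0.038, "grip": 30},
  {"dx": -2.9, "dy": 29, "dz": 9.5, "spin": 0.038, "grip": 30},
  {"dx": -2.9, "dy": 32, "dz": 9.5, "spin": 0.038, "grip": 30},
])

```text
time_s: 6.7
tcp_pos: [0.4376, 0.0036, 0.2383]
eef_rot: [180.0, 0.2, 0.0]
contact_force: [1.0, -0.6, -1.7]
gripper_width: 0.0454
```

>>> servo_tool([
  {"dx": 0, "dy": 2.5, "dz": 0, "spin": 0, "grip": 30},
  {"dx": 0, "dy": 4, "dz": 0, "spin": 0, "grip": 30},
  {"dx": 0, "dy": 5, "dz": 0, "spin": 0, "grip": 30},
  {"dx": 0, "dy": 5.1, "dz": 0, "spin": 0, "grip": 30},
  {"dx": 0.5, "dy": 5.1, "dz": 0, "spin": 0, "grip": 30},
  {"dx": 1.5, "dy": 5.1, "dz": 0, "spin": 0, "grip": 30},
  {"dx": 2.5, "dy": 5.1, "dz": 0, "spin": 0, "grip": 30},
  {"dx": 3, "dy": 5.1, "dz": 0, "spin": 0, "grip": 30},
  {"dx": 3, "dy": 5.1, "dz": 0, "spin": 0, "grip": 30},
  {"dx": 3, "dy": 5.1, "dz": 0, "spin": 0, "grip": 30},
])

```text
time_s: 7.53
tcp_pos: [0.4693, 0.0516, 0.2396]
eef_rot: [180.0, 0.1, -0.1]
contact_force: [-0.7, 0.3, -1.7]
gripper_width: 0.0458
```

```bash
python3 - <<'E'
from h import *
a=r.capture("top")[160:270,230:340];b=r.capture("side")[135:235,255:355]
cv2.imwrite("pics/v6.png",np.hstack([cv2.resize(x,(400,400),interpolation=2) for x in(a,b)]))
s=r.get_state();print(s['joints'],s['tcp_pos'],s['eef_rot'],s['moment'],s['contact_force'])
x,y,z=s['tcp_pos'];a=np.radians(s['eef_rot'][2])
P=pose(np.array([[.122,0,.015],[.06,0,.015],[.06,.023,.03],[-.06,.023,.03],[-.06,.023,0],[.06,.023,0]]),x,y,z-.023,a)
P=np.vstack([P,[[.6437,.052,.234]]])
for c,u,v,k in(("top",230,160,400/110),("side",255,135,4)):print(c,((proj(P,c)-[u,v])*k+[400*(c=="side"),0]).round(0).tolist())
E
```

```text
[ 3.02957614e+01  1.27725699e+00 -2.44247103e+01 -9.02750770e-03
 -6.43288432e+01  5.96664852e+01] [0.46881479 0.05182926 0.23992365] [ 1.79991460e+02  3.07009077e-02 -4.16687127e-02] [-0.04637047 -0.02167226  0.02601929] [-0.0552735  -0.36987083 -2.12010361]
top [[168.0, 213.0], [167.0, 298.0], [135.0, 296.0], [133.0, 465.0], [135.0, 463.0], [137.0, 299.0], [168.0, 142.0]]
side [[570.0, 245.0], [673.0, 263.0], [668.0, 267.0], [878.0, 304.0], [870.0, 343.0], [664.0, 307.0], [483.0, 228.0]]
```

View pics/v6.png

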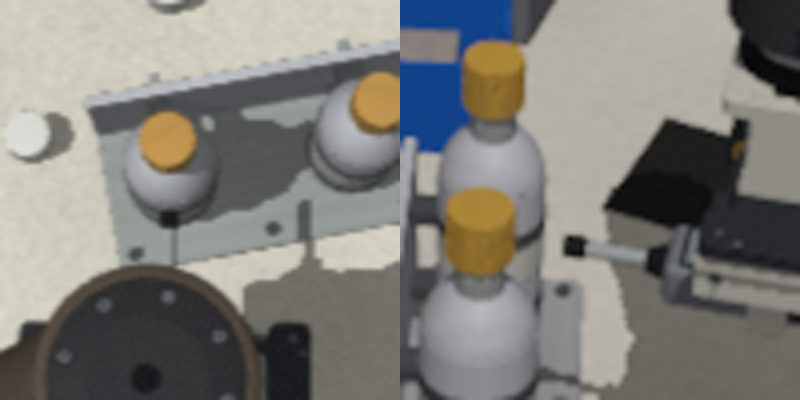

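>>> servo_tool([
  {"dx": 0.3, "dy": 0, "dz": -0.1, "spin": 0, "grip": 30},
  {"dx": 0.7, "dy": 0, "dz": -0.1, "spin": 0, "grip": 30},
  {"dx": 1.1, "dy": 0, "dz": -0.1, "spin": 0, "grip": 30},
  {"dx": 1.3, "dy": 0, "dz": -0.1, "spin": 0, "grip": 30},
  {"dx": 1.3, "dy": 0, "dz": -0.1, "spin": 0, "grip": 30},
  {"dx": 1.3, "dy": 0, "dz": -0.1, "spin": 0, "grip": 30},
  {"dx": 1.3, "dy": 0, "dz": -0.1, "spin": 0, "grip": 30},
  {"dx": 1.3, "dy": 0, "dz": -0.1, "spin": 0, "grip": 30},
  {"dx": 1.3, "dy": 0, "dz": -0.1, "spin": 0, "grip": 30},
  {"dx": 1.3, "dy": 0, "dz": -0.1, "spin": 0, "grip": 30},
])

```text
time_s: 8.47
tcp_pos: [0.4819, 0.0523, 0.2392]
eef_rot: [-180.0, -0.0, 0.0]
contact_force: [-0.4, 0.5, -2.4]
gripper_width: 0.0458
```

```bash
python3 - <<'E'
from h import *
a=r.capture("top")[180:240,250:310];b=r.capture("side")[165:225,255:315]
cv2.imwrite("pics/v7.png",np.hstack([cv2.resize(x,(400,400),interpolation=2) for x in(a,b)]))
s=r.get_state();print(s['tcp_pos'],s['eef_rot'],s['moment'],s['contact_force'])
x,y,z=s['tcp_pos'];a=np.radians(s['eef_rot'][2])
P=pose(np.array([[.122,0,.015],[.06,0,.015]]),x,y,z-.023,a)
P=np.vstack([P,[[.6437,.052,.252],[.6437,.052,.234]]])
for c,u,v,k in(("top",250,180,400/60),("side",255,165,400/60)):print(c,((proj(P,c)-[u,v]+.5)*k+[400*(c=="side"),0]).round(0).tolist())
E
```

```text
[0.48194034 0.05227342 0.23917077] [-1.79998429e+02 -4.17727818e-03  1.44636334e-02] [-0.00829251  0.0144762  -0.03847557] [ 1.03904266 -0.72012755 -2.61787138]
top [[177.0, 229.0], [176.0, 383.0], [177.0, 123.0], [178.0, 131.0]]
side [[650.0, 208.0], [821.0, 237.0], [543.0, 143.0], [542.0, 183.0]]
```

View pics/v7.png

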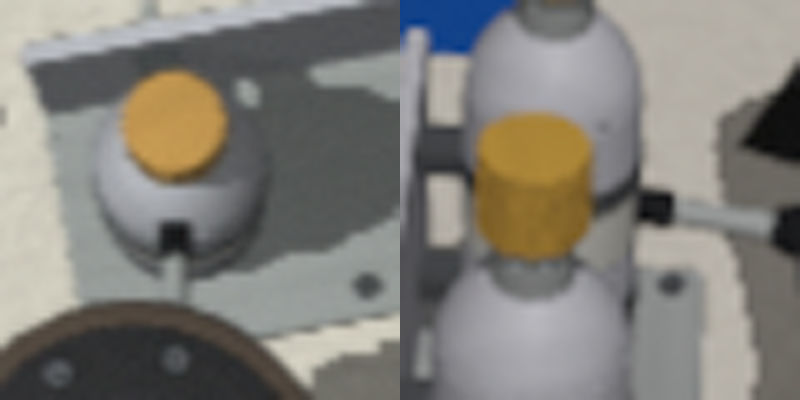

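>>> servo_tool([
  {"dx": 0, "dy": 0, "dz": 0, "spin": 0, "grip": 30},
  {"dx": 0, "dy": 0, "dz": 0, "spin": 0, "grip": 30},
  {"dx": 0, "dy": 0, "dz": 0, "spin": 0, "grip": 30},
  {"dx": 0, "dy": 0, "dz": 0, "spin": 0, "grip": 30},
  {"dx": 0, "dy": 0, "dz": 0, "spin": 0, "grip": 30},
  {"dx": 0, "dy": 0, "dz": 0, "spin": 0, "grip": 30},
  {"dx": 0, "dy": 0, "dz": 0, "spin": 0, "grip": 30},
  {"dx": 0, "dy": 0, "dz": 0, "spin": 0, "grip": 30},
  {"dx": 0, "dy": 0, "dz": 0, "spin": 0, "grip": 30},
  {"dx": 0, "dy": 0, "dz": 0, "spin": 0, "grip": 30},
])

```text
time_s: 9.4
tcp_pos: [0.482, 0.0523, 0.2391]
eef_rot: [-180.0, -0.0, 0.0]
contact_force: [0.5, 0.8, -3.4]
gripper_width: 0.0455
```

>>> servo_tool([
  {"dx": 0, "dy": 0, "dz": 0, "spin": 0, "grip": 30},
  {"dx": 0, "dy": 0, "dz": 0, "spin": 0, "grip": 30},
  {"dx": 0, "dy": 0, "dz": 0, "spin": 0, "grip": 30},
  {"dx": 0, "dy": 0, "dz": 0, "spin": 0, "grip": 30},
  {"dx": 0, "dy": 0, "dz": 0, "spin": 0, "grip": 30},
  {"dx": 0, "dy": 0, "dz": 0, "spin": 0, "grip": 30},
  {"dx": 0, "dy": 0, "dz": 0, "spin": 0, "grip": 30},
  {"dx": 0, "dy": 0, "dz": 0, "spin": 0, "grip": 30},
  {"dx": 0, "dy": 0, "dz": 0, "spin": 0, "grip": 30},
  {"dx": 0, "dy": 0, "dz": 0, "spin": 0, "grip": 30},
])

```text
time_s: 10.23
tcp_pos: [0.482, 0.0523, 0.2391]
eef_rot: [180.0, 0.0, 0.0]
contact_force: [0.0, 0.6, -2.0]
gripper_width: 0.046
```

>>> servo_tool([
  {"dx": 0, "dy": 0, "dz": 0, "spin": 0, "grip": 30},
  {"dx": 0, "dy": 0, "dz": 0, "spin": 0, "grip": 30},
  {"dx": 0, "dy": 0, "dz": 0, "spin": 0, "grip": 30},
  {"dx": 0, "dy": 0, "dz": 0, "spin": 0, "grip": 30},
  {"dx": 0, "dy": 0, "dz": 0, "spin": 0, "grip": 30},
  {"dx": 0, "dy": 0, "dz": 0, "spin": 0, "grip": 30},
  {"dx": 0, "dy": 0, "dz": 0, "spin": 0, "grip": 30},
  {"dx": 0, "dy": 0, "dz": 0, "spin": 0, "grip": 30},
  {"dx": 0, "dy": 0, "dz": 0, "spin": 0, "grip": 30},
  {"dx": 0, "dy": 0, "dz": 0, "spin": 0, "grip": 30},
])

```text
time_s: 11.07
tcp_pos: [0.482, 0.0523, 0.2391]
eef_rot: [-180.0, 0.0, 0.0]
contact_force: [-0.2, 1.1, -1.9]
gripper_width: 0.0457
```

>>> servo_tool([
  {"dx": -0.5, "dy": 0, "dz": 0, "spin": 0, "grip": 30},
  {"dx": -1.5, "dy": 0, "dz": 0, "spin": 0, "grip": 30},
  {"dx": -3, "dy": -0.5, "dz": 0, "spin": 0, "grip": 30},
  {"dx": -4, "dy": -2, "dz": 0, "spin": 0, "grip": 30},
  {"dx": -4.2, "dy": -4.5, "dz": 0, "spin": 0, "grip": 30},
  {"dx": -4.2, "dy": -8, "dz": 0, "spin": 0, "grip": 30},
  {"dx": -4.2, "dy": -12, "dz": 0, "spin": 0, "grip": 30},
  {"dx": -4, "dy": -16, "dz": 0, "spin": -0.01, "grip": 30},
  {"dx": -3.5, "dy": -20, "dz": 0, "spin": -0.02, "grip": 30},
  {"dx": -3, "dy": -24, "dz": 0, "spin": -0.038, "grip": 30},
])

```text
time_s: 11.9
tcp_pos: [0.4507, -0.1898, 0.2398]
eef_rot: [-180.0, -0.1, -2.1]
contact_force: [1.0, 1.1, -2.3]
gripper_width: 0.0459
```

>>> servo_tool([
  {"dx": 0.6, "dy": -4, "dz": 0, "spin": 0, "grip": 30},
  {"dx": 1.2, "dy": -8, "dz": 0, "spin": 0, "grip": 30},
  {"dx": 1.6, "dy": -11, "dz": -1, "spin": 0, "grip": 30},
  {"dx": 1.8, "dy": -12.7, "dz": -3, "spin": 0, "grip": 30},
  {"dx": 1.8, "dy": -13, "dz": -6, "spin": 0, "grip": 30},
  {"dx": 1.8, "dy": -13, "dz": -9.5, "spin": 0, "grip": 30},
  {"dx": 1.8, "dy": -13, "dz": -13, "spin": 0, "grip": 30},
  {"dx": 1.8, "dy": -13, "dz": -16, "spin": 0, "grip": 30},
  {"dx": 1.8, "dy": -13, "dz": -18.5, "spin": 0, "grip": 30},
  {"dx": 1.8, "dy": -13, "dz": -19.5, "spin": 0, "grip": 30},
])

```text
time_s: 12.73
tcp_pos: [0.467, -0.3171, 0.0409]
eef_rot: [-179.9, 0.3, -2.2]
contact_force: [-0.7, 0.4, -2.4]
gripper_width: 0.0453
```

>>> servo_tool([
  {"dx": 0, "dy": 0, "dz": 0, "spin": 0, "grip": 30},
  {"dx": 0, "dy": 0, "dz": 0, "spin": 0, "grip": 30},
  {"dx": 0, "dy": 0, "dz": -0.4, "spin": 0, "grip": 30},
  {"dx": 0, "dy": 0, "dz": -0.8, "spin": 0, "grip": 30},
  {"dx": 0, "dy": 0, "dz": -1.1, "spin": 0, "grip": 30},
  {"dx": 0, "dy": 0, "dz": -1.3, "spin": 0, "grip": 30},
  {"dx": 0, "dy": 0, "dz": -1.4, "spin": 0, "grip": 30},
  {"dx": 0, "dy": 0, "dz": -1.4, "spin": 0, "grip": 30},
  {"dx": 0, "dy": 0, "dz": -1.4, "spin": 0, "grip": 30},
  {"dx": 0, "dy": 0, "dz": -1.4, "spin": 0, "grip": 30},
])

```text
time_s: 13.57
tcp_pos: [0.4701, -0.3177, 0.0302]
eef_rot: [180.0, -0.0, -2.2]
contact_force: [-1.0, -0.7, -2.4]
gripper_width: 0.0459
```

Still about 4 mm clear (force shows it hanging); lower slowly.

>>> servo_tool([
  {"dx": 0, "dy": 0, "dz": -0.1, "spin": 0, "grip": 30},
  {"dx": 0, "dy": 0, "dz": -0.2, "spin": 0, "grip": 30},
  {"dx": 0, "dy": 0, "dz": -0.3, "spin": 0, "grip": 30},
  {"dx": 0, "dy": 0, "dz": -0.35, "spin": 0, "grip": 30},
  {"dx": 0, "dy": 0, "dz": -0.4, "spin": 0, "grip": 30},
  {"dx": 0, "dy": 0, "dz": -0.4, "spin": 0, "grip": 30},
  {"dx": 0, "dy": 0, "dz": -0.4, "spin": 0, "grip": 30},
  {"dx": 0, "dy": 0, "dz": -0.4, "spin": 0, "grip": 30},
  {"dx": 0, "dy": 0, "dz": -0.4, "spin": 0, "grip": 30},
  {"dx": 0, "dy": 0, "dz": -0.4, "spin": 0, "grip": 30},
])

```text
time_s: 14.4
tcp_pos: [0.47, -0.3177, 0.0262]
eef_rot: [180.0, -0.0, -2.2]
contact_force: [0.5, -0.6, -2.1]
gripper_width: 0.0455
```

>>> servo_tool([
  {"dx": 0, "dy": 0, "dz": -0.05, "spin": 0, "grip": 30},
  {"dx": 0, "dy": 0, "dz": -0.1, "spin": 0, "grip": 30},
  {"dx": 0, "dy": 0, "dz": -0.1, "spin": 0, "grip": 30},
  {"dx": 0, "dy": 0, "dz": -0.1, "spin": 0, "grip": 60},
  {"dx": 0, "dy": 0, "dz": -0.1, "spin": 0, "grip": 80},
  {"dx": 0, "dy": 0, "dz": -0.1, "spin": 0, "grip": 100},
  {"dx": 0, "dy": 0, "dz": -0.1, "spin": 0, "grip": 100},
  {"dx": 0, "dy": 0, "dz": -0.1, "spin": 0, "grip": 100},
  {"dx": 0, "dy": 0, "dz": -0.1, "spin": 0, "grip": 100},
  {"dx": 0, "dy": 0, "dz": -0.1, "spin": 0, "grip": 100},
])

```text
time_s: 15.23
tcp_pos: [0.47, -0.3177, 0.0251]
eef_rot: [180.0, 0.0, -2.2]
contact_force: [-0.7, -0.7, 0.7]
gripper_width: 0.0852
```

>>> servo_tool([
  {"dx": 0, "dy": 0, "dz": 1.5, "spin": 0, "grip": 100},
  {"dx": 0, "dy": 0, "dz": 4, "spin": 0, "grip": 100},
  {"dx": 0, "dy": 0, "dz": 8, "spin": 0, "grip": 100},
  {"dx": 0, "dy": 0, "dz": 12, "spin": 0, "grip": 100},
  {"dx": 0, "dy": 0, "dz": 16, "spin": -0.12, "grip": 100},
  {"dx": 0, "dy": 0, "dz": 20, "spin": -0.24, "grip": 100},
  {"dx": 0, "dy": 0, "dz": 24, "spin": -0.36, "grip": 100},
  {"dx": 0, "dy": 1, "dz": 27, "spin": -0.48, "grip": 100},
  {"dx": 0, "dy": 3, "dz": 29, "spin": -0.6, "grip": 100},
  {"dx": 0, "dy": 6, "dz": 29.5, "spin": -0.72, "grip": 100},
])

```text
time_s: 16.07
tcp_pos: [0.4711, -0.2589, 0.3243]
eef_rot: [-179.9, -0.3, -43.9]
contact_force: [1.9, 0.2, 0.9]
gripper_width: 0.0875
```

>>> servo_tool([
  {"dx": 1.5, "dy": 3.5, "dz": 0, "spin": 0, "grip": 100},
  {"dx": 3, "dy": 7, "dz": 0, "spin": 0, "grip": 100},
  {"dx": 5, "dy": 10.5, "dz": 0, "spin": 0, "grip": 100},
  {"dx": 7, "dy": 14, "dz": 0, "spin": 0, "grip": 100},
  {"dx": 9, "dy": 17.5, "dz": 0, "spin": 0, "grip": 100},
  {"dx": 11, "dy": 21, "dz": 0, "spin": 0, "grip": 100},
  {"dx": 13, "dy": 24.5, "dz": 0, "spin": 0, "grip": 100},
  {"dx": 15, "dy": 28, "dz": 0, "spin": 0, "grip": 100},
  {"dx": 16.5, "dy": 30, "dz": 0, "spin": 0, "grip": 100},
  {"dx": 17.5, "dy": 31, "dz": 0, "spin": 0, "grip": 100},
])

```text
time_s: 16.9
tcp_pos: [0.646, 0.0553, 0.3192]
eef_rot: [180.0, 0.0, -43.3]
contact_force: [0.4, -1.0, -0.6]
gripper_width: 0.0872
```

```bash
python3 - <<'E'
from h import *
a=r.capture("top")[205:305,355:455];b=r.capture("side")[110:230,240:400]
cv2.imwrite("pics/v8.png",np.hstack([cv2.resize(a,(300,300),interpolation=2),cv2.resize(b,(400,300),interpolation=2)]))
s=r.get_state();print(s['joints'],s['tcp_pos'],s['eef_rot'],s['moment'],s['contact_force'])
m=near("sniffer","top",394,262)
if m is not None: print(fit(lambda v:[pose(P,v[0],v[1],.004,v[2]) for P in SN],{"top":m},[.47,-.32,-.04],[.01,.01,.1]))
E
```

```text
[ 2.19875132e+01  1.60974362e+01  3.79495552e+00 -6.02825456e-03
 -7.77945845e+01  2.47080334e+01] [0.64591132 0.05399647 0.31877151] [ 1.79914283e+02  4.59233314e-02 -4.33057672e+01] [-0.05361411  0.01814512  0.02748402] [ 0.05173347 -0.35227998 -0.63273081]
(array([ 0.47217853, -0.31880689, -0.03542884]), np.float64(0.07371246814727783))
```

View pics/v8.png

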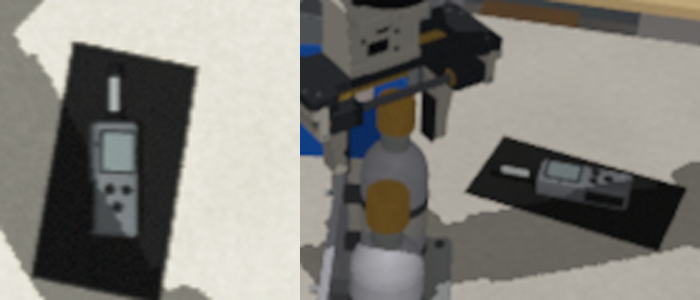

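>>> servo_tool([
  {"dx": 0, "dy": 0, "dz": -2, "spin": 0, "grip": 100},
  {"dx": 0, "dy": 0, "dz": -4, "spin": 0, "grip": 100},
  {"dx": 0, "dy": 0, "dz": -5.5, "spin": 0, "grip": 100},
  {"dx": 0, "dy": 0, "dz": -6.5, "spin": 0, "grip": 100},
  {"dx": 0, "dy": 0, "dz": -7.3, "spin": 0, "grip": 100},
  {"dx": 0, "dy": 0, "dz": -7.9, "spin": 0, "grip": 100},
  {"dx": 0, "dy": 0, "dz": -7.9, "spin": 0, "grip": 100},
  {"dx": 0, "dy": 0, "dz": -7.9, "spin": 0, "grip": 70},
  {"dx": 0, "dy": 0, "dz": -7.9, "spin": 0, "grip": 60},
  {"dx": 0, "dy": 0, "dz": -7.9, "spin": 0, "grip": 55},
], squeeze=15)

```text
time_s: 17.88
tcp_pos: [0.6454, 0.0524, 0.242]
eef_rot: [-179.9, -0.0, -43.4]
contact_force: [-0.2, 0.4, -0.5]
gripper_width: 0.0726
```

>>> servo_tool([
  {"dx": 0, "dy": 0, "dz": 0, "spin": 0, "grip": 30},
  {"dx": 0, "dy": 0, "dz": 0, "spin": 0, "grip": 30},
  {"dx": 0, "dy": 0, "dz": 0, "spin": 0, "grip": 30},
  {"dx": 0, "dy": 0, "dz": 0, "spin": 0, "grip": 30},
  {"dx": 0, "dy": 0, "dz": 0, "spin": 0, "grip": 30},
  {"dx": 0, "dy": 0, "dz": 0, "spin": 0, "grip": 30},
  {"dx": 0, "dy": 0, "dz": 0, "spin": 0, "grip": 30},
  {"dx": 0, "dy": 0, "dz": 0, "spin": 0, "grip": 30},
  {"dx": 0, "dy": 0, "dz": 0, "spin": 0, "grip": 30},
  {"dx": 0, "dy": 0, "dz": 0, "spin": 0, "grip": 30},
])

```text
time_s: 18.72
tcp_pos: [0.645, 0.0523, 0.2412]
eef_rot: [-180.0, -0.0, -43.4]
contact_force: [-0.6, 0.5, 0.9]
gripper_width: 0.0413
```

```bash
python3 - <<'E'
from h import *
s=r.get_state();print(s['joints'],s['tcp_pos'],s['eef_rot'],s['moment'],s['contact_force'],s['gripper_width'])
E
```

```text
[ 2.18793220e+01  1.80899088e+01 -3.45109469e+00  7.65706710e-04
 -6.84490042e+01  2.47055099e+01] [0.64504197 0.05234248 0.24120595] [-1.79991220e+02 -4.82337779e-03 -4.34148872e+01] [ 0.20332032 -0.00074205  0.00150433] [-0.58127249  0.54494522  0.91918655] 0.04133838338881795
```

>>> servo_tool([
  {"dx": 0, "dy": 0, "dz": 0, "spin": 0, "grip": 30},
  {"dx": 0, "dy": 0, "dz": 0, "spin": 0, "grip": 30},
  {"dx": 0, "dy": 0, "dz": 0, "spin": 0.04, "grip": 30},
  {"dx": 0, "dy": 0, "dz": 0, "spin": 0.08, "grip": 30},
  {"dx": 0, "dy": 0, "dz": 0, "spin": 0.12, "grip": 30},
  {"dx": 0, "dy": 0, "dz": 0, "spin": 0.16, "grip": 30},
  {"dx": 0, "dy": 0, "dz": 0, "spin": 0.2, "grip": 30},
  {"dx": 0, "dy": 0, "dz": 0, "spin": 0.24, "grip": 30},
  {"dx": 0, "dy": 0, "dz": 0, "spin": 0.28, "grip": 30},
  {"dx": 0, "dy": 0, "dz": 0, "spin": 0.28, "grip": 30},
], squeeze=40)

```text
time_s: 19.55
tcp_pos: [0.6451, 0.0522, 0.2411]
eef_rot: [-180.0, -0.0, -27.4]
contact_force: [1.1, 1.7, 0.8]
gripper_width: 0.041
```

```bash
python3 - <<'E'
from h import *
s=r.get_state();print(s['joints'],s['joint_torque'],s['tcp_pos'],s['eef_rot'],s['moment'],s['contact_force'],s['gripper_width'])
E
```

```text
[ 2.18532633e+01  1.80967630e+01 -3.44564462e+00 -1.72280713e-02
 -6.84372592e+01  4.07730461e+01] [  0.85251912 -54.26568389  28.39415431   7.2146742   -0.18306301
   1.85143378] [0.64512593 0.05218632 0.24111704] [-1.79974137e+02 -1.14281802e-03 -2.73800197e+01] [ 0.16598081 -0.18847906 -1.16696443] [1.12457685 1.67131961 0.75592324] 0.040962349071766865
```

>>> servo_tool([
  {"dx": 0, "dy": 0, "dz": 0, "spin": -0.05, "grip": 30},
  {"dx": 0, "dy": 0, "dz": 0, "spin": -0.11, "grip": 30},
  {"dx": 0, "dy": 0, "dz": 0, "spin": -0.18, "grip": 30},
  {"dx": 0, "dy": 0, "dz": 0, "spin": -0.26, "grip": 30},
  {"dx": 0, "dy": 0, "dz": 0, "spin": -0.34, "grip": 30},
  {"dx": 0, "dy": 0, "dz": 0, "spin": -0.42, "grip": 30},
  {"dx": 0, "dy": 0, "dz": 0, "spin": -0.5, "grip": 30},
  {"dx": 0, "dy": 0, "dz": 0, "spin": -0.58, "grip": 30},
  {"dx": 0, "dy": 0, "dz": 0, "spin": -0.66, "grip": 30},
  {"dx": 0, "dy": 0, "dz": 0, "spin": -0.7, "grip": 30},
])

```text
time_s: 20.38
tcp_pos: [0.6449, 0.0522, 0.2411]
eef_rot: [180.0, -0.0, -67.8]
contact_force: [-0.1, -0.5, 0.4]
gripper_width: 0.0407
```

```bash
python3 - <<'E'
from h import *
s=r.get_state();print(s['joints'],s['joint_torque'],s['tcp_pos'],s['eef_rot'],s['moment'],s['contact_force'],s['gripper_width'])
E
```

```text
[ 2.18781340e+01  1.80941964e+01 -3.46263732e+00  1.32319775e-02
 -6.84581535e+01  3.29814280e-01] [ -0.07698536 -54.05929327  28.71660411   6.81471571   0.07947838
   0.08464679] [0.64493509 0.05220742 0.24111166] [ 1.79984942e+02 -1.22199698e-02 -6.77871900e+01] [0.09992784 0.10054349 0.01861769] [-0.14132574 -0.46763559  0.35932514] 0.04071216031837528
```

>>> servo_tool([
  {"dx": 0, "dy": 0, "dz": 0, "spin": -0.08, "grip": 30},
  {"dx": 0, "dy": 0, "dz": 0, "spin": -0.18, "grip": 30},
  {"dx": 0, "dy": 0, "dz": 0, "spin": -0.28, "grip": 30},
  {"dx": 0, "dy": 0, "dz": 0, "spin": -0.38, "grip": 30},
  {"dx": 0, "dy": 0, "dz": 0, "spin": -0.48, "grip": 30},
  {"dx": 0, "dy": 0, "dz": 0, "spin": -0.58, "grip": 30},
  {"dx": 0, "dy": 0, "dz": 0, "spin": -0.68, "grip": 30},
  {"dx": 0, "dy": 0, "dz": 0, "spin": -0.78, "grip": 30},
  {"dx": 0, "dy": 0, "dz": 0, "spin": -0.84, "grip": 30},
  {"dx": 0, "dy": 0, "dz": 0, "spin": -0.84, "grip": 30},
])

```text
time_s: 21.22
tcp_pos: [0.6449, 0.0522, 0.2411]
eef_rot: [180.0, -0.0, -115.8]
contact_force: [0.5, 0.6, 0.8]
gripper_width: 0.0414
```

```bash
python3 - <<'E'
from h import *
s=r.get_state();print(s['joints'],s['tcp_pos'],s['eef_rot'],s['moment'],s['contact_force'],s['gripper_width'])
E
```

```text
[ 2.18774560e+01  1.80936745e+01 -3.45993883e+00  1.24446471e-02
 -6.84607850e+01 -4.76914048e+01] [0.64494057 0.05220668 0.24113515] [ 1.79998867e+02 -1.84393687e-02 -1.15809378e+02] [ 0.14280117 -0.02702745  0.04625202] [0.52127736 0.58755114 0.75408975] 0.0413626090344642
```

Turned freely about 88° from the bind. Lift gently first.

>>> servo_tool([
  {"dx": 0, "dy": 0, "dz": 0.1, "spin": 0, "grip": 30},
  {"dx": 0, "dy": 0, "dz": 0.2, "spin": 0, "grip": 30},
  {"dx": 0, "dy": 0, "dz": 0.3, "spin": 0, "grip": 30},
  {"dx": 0, "dy": 0, "dz": 0.4, "spin": 0, "grip": 30},
  {"dx": 0, "dy": 0, "dz": 0.5, "spin": 0, "grip": 30},
  {"dx": 0, "dy": 0, "dz": 0.6, "spin": 0, "grip": 30},
  {"dx": 0, "dy": 0, "dz": 0.7, "spin": 0, "grip": 30},
  {"dx": 0, "dy": 0, "dz": 0.8, "spin": 0, "grip": 30},
  {"dx": 0, "dy": 0, "dz": 0.8, "spin": 0, "grip": 30},
  {"dx": 0, "dy": 0, "dz": 0.8, "spin": 0, "grip": 30},
])

```text
time_s: 22.05
tcp_pos: [0.645, 0.0523, 0.2492]
eef_rot: [-180.0, 0.0, -115.6]
contact_force: [0.4, -0.5, -1.6]
gripper_width: 0.0413
```

Only the cap's weight (about 1.6 N) is on the tool: it is free. Lift on.

>>> servo_tool([
  {"dx": 0, "dy": 0, "dz": 0.5, "spin": 0, "grip": 30},
  {"dx": 0, "dy": 0, "dz": 1.2, "spin": 0, "grip": 30},
  {"dx": 0, "dy": 0, "dz": 2, "spin": 0, "grip": 30},
  {"dx": 0, "dy": 0, "dz": 3, "spin": 0, "grip": 30},
  {"dx": 0, "dy": 0, "dz": 4, "spin": 0, "grip": 30},
  {"dx": 0, "dy": 0, "dz": 5, "spin": 0, "grip": 30},
  {"dx": 0, "dy": 0, "dz": 6, "spin": 0, "grip": 30},
  {"dx": 0, "dy": 0, "dz": 7, "spin": 0, "grip": 30},
  {"dx": 0, "dy": 0, "dz": 7.5, "spin": 0, "grip": 30},
  {"dx": 0, "dy": 0, "dz": 7.5, "spin": 0, "grip": 30},
])

```text
time_s: 22.88
tcp_pos: [0.6455, 0.0524, 0.326]
eef_rot: [-179.9, 0.1, -115.6]
contact_force: [0.0, 0.3, -1.6]
gripper_width: 0.0408
```

```bash
python3 - <<'E'
from h import *
t=r.capture("top");b=r.capture("side")
cv2.imwrite("pics/v9.png",np.hstack([cv2.resize(t[120:320,170:436],(399,300),interpolation=2),cv2.resize(b[90:240,230:430],(400,300),interpolation=2)]))
s=r.get_state();print(s['tcp_pos'],s['contact_force'],s['gripper_width'])
E
```

```text
[0.6448915  0.05234442 0.32397981] [-0.24284121 -0.30996148 -0.75094999] 0.04116004483102137
```

View pics/v9.png

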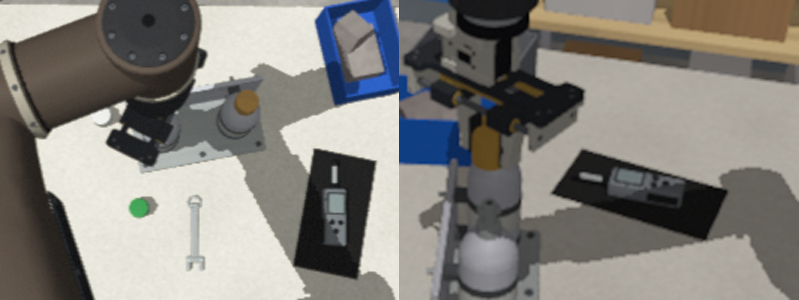

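```bash
python3 -c "
from plant import r
print(r.close_job());s=r.get_state();print(s['tcp_pos'],s['gripper_width'],s['contact_force'])"
```

```text
the job is handed in; nothing more can be done
None
the job is handed in; nothing more can be done
```

The job is done and handed in at about 23 s. The left bottle's cap is off and held in the gripper about 8 cm above where it sat.

- **Sniffer:** I held its nose about 18 mm from the cap for roughly 3 s, with the tool pose steady to 0.1 mm. I then laid it flat on its mat, within about 2 mm of where it started by the camera fit.
- **Thread:** Turning counter-clockwise it bound, with the moment on the tool rising to 1.2 N m. Turning clockwise it ran freely for about 88° from the bind, so the thread is left-hand.
- **Last checks:** The gripper opening was 41 mm, which fits the 42 mm cap. The side picture shows a bare spigot and the cap between the fingers. The other cap, the spanner and the sniffer look undisturbed. The regulator and slab were outside or hidden in that last crop, so I did not confirm them by picture; no move went near the regulator, but I never located the slab in any picture.
- **Disagreements:** The camera fit put the caps about 4 mm lower than the sizes given. I went by the given sizes, aiming the nose 1–3 mm lower to allow for it, and the cap grip worked. The last vertical force readings were noisy: -1.6 N, then -0.75 N.

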